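Open the sample cooler's sliding cover past its unmarked catch

ROBOT

A 6-joint arm with a two-finger parallel gripper is mounted at the origin on the work surface. World frame = base frame: x ahead of the robot, y to its left, z up, the work surface at z = 0. Lengths are in m, angles in rad, forces in N, time in s.
With the tool pointing down it reaches from about 0.25 to 0.725 m from the base axis. Payload 4 kg.
Tool frame: the origin (TCP) lies midway between the tips of the shut fingers; the grasp point (between the pads) lies 19 mm behind it; y points along the fingers, z is the direction in which the jaws open and shut, and the axes are right-handed (so a half turn about y gives the same grasp; the last joint's range is limited). The gripper opens to 85 mm and grips with 20 to 120 N. Pads are 22 mm wide; open, the fingers measure 114 mm over their backs; the gripper's body (76 mm by 85 mm) begins 54 mm behind the grasp point. The pads swing forward as they close: fully open they stand 13 mm farther back than shut.
Start: joints at [1.154, 0.241, 0.005, 1.335, 0, 1.571], TCP at [0.202, 0.457, 0.231] pointing down, gripper open.
Joint ranges: [-2.72, 2.72], [-1.05, 1.87], [-1.09, 1.28], [-1.99, 2.15], [-1.42, 1.44], [-3.14, 3.14]. Speed limits (rad/s): [2.79, 2.79, 3.14, 3.14, 3.14, 3.14].

INTERFACE

Orientations are given as a unit quaternion [x, y, z, w].
In Python, from workcell import bot gives the robot as it stands. The module is installed in compiled form; this text tells all that it offers.
- The arm moves only by the shell command python3 -m handwheel 'ROWS' [OPENING]. ROWS is JSON, a list of rows, each a list of 6 numbers: the shift along the tool's x, y, z in units of 25 mm (1.0 is 25 mm), then the turn, a rotation vector about the tool's x, y, z in units of 10 degrees (1.0 is 10 degrees). A call has exactly 5 rows; each row is the pose to reach, as a shift and turn from the pose commanded when the call began, along the tool's axes at that moment; what a row does not reach only later rows make up. A row lasts 1/8 s, in which the tool goes at most 62.5 mm and 10.7 degrees, less where a joint would pass 70% of its speed; a pose out of reach is approached as far as the arm can. A call with a gripper value outside its range is refused whole. OPENING is the gripper command: -1 is shut, 1 is fully open, values between are in proportion, set as the call begins (- or left out, the last holds). The fingers move at their own pace and stop on an object; the grip force is fixed at half the most. Time passes only in rows, so rows that repeat a pose let the fingers close, or fill a call up. It gives the time, the measured TCP pose, the force and the opening at its end, in the units of the state.
- bot.get_obs(): the state, without advancing time (a new reading comes with each control period).
- bot.camera(name): name is "scene" or "top"; returns a dict with "color" (384x512x3 uint8, red, green, blue), "fx", "fy", "cx", "cy" (pixels), "dist_coeffs" ([k1, k2, p1, p2, k3] as OpenCV has them; the pictures are not rectified), "rvec" (rotation vector, rad) and "tvec" (3), from world to camera coordinates, as OpenCV has them. Camera axes: x right, y down, z forward; pixel columns grow to the right and rows downward; lengths in m; the calibration is good to about 2 mm. A picture is of the moment at which its call begins. There is no depth.
- bot.job_done(): hands the job in, once; it reports no verdict.
The state is a dict: "clock": time; "joint_pos": joint angles; "joint_vel": joint speeds; "tau": joint torques, N m; "eef_pos": TCP position; "tool_rot": TCP orientation; "ft_force": force on the tool from outside, world axes, zero at the start; "ft_torque": the same for the moment, N m; "grip_width": finger opening in m.
Only numpy, scipy, OpenCV 4.12 (cv2) and the standard library are available. Lean on these libraries where they do the work, as an engineer would, in place of code of your own. Each camera call takes 0.05 s, during which the arm holds its last target.

TASK

Slide the clear cover of the sample cooler all the way open, so that the vials under it can be reached. A catch may be holding the cover: nothing shows which end of the slot is the locked one, so if the cover does not move when you try it, slide the catch knob across to the other end of its slot and try the cover again.

Things in the scene. Friction and masses are not known exactly. Their poses are not given: they have to be found in the camera images.
- cooler: Sample cooler, fixed: white box with a clear sliding cover and, on the side nearer the robot, a flat-topped grey rail, in all 206 mm (x) by 320 mm (y), rail top at 100 mm. Origin under its middle, z up, turned up to 20 degrees from square to the robot. A small loose jar stands on the rail, 125 mm from the catch slot towards +y. Another white box with a grip but no rail is not the cooler.
- cover_handle (a point): Middle of the top of the black grip on the cooler's cover: an upright bar 50 mm long (x), 14 mm thick (y), 32 mm tall above the cover. Axes as the cooler's. It moves with the cover, which opens by sliding level along +y (to the robot's left); nothing stands in the grip's way.
- cover (a joint): Travel of the cover in m along +y: 0 shut, 0.14 fully open against its stop. Sliding takes about 2 to 3 N; it stays where it is left. When the catch holds it, it stops dead within 5 mm of shut.
- catch_knob (a point): Middle of the top of the catch knob: an upright round black pin, 16 mm in diameter, 30 mm tall above the rail's top, with a 26 mm collar 5 mm high at its foot. Axes as the cooler's. It slides along x in a slot across the middle of the rail's top.
- catch (a joint): Position of the knob in its slot, in m along +x: 0 at the end nearer the robot, 0.04 at the far end. Sliding takes about 2 N; it stays where it is left. It starts within 5 mm of 0. At one end, and in mid-slot, the cover is locked; within 12 mm of the other end it is free. Which end frees it differs from start to start and cannot be seen (the bolt is inside the rail).

How it is judged:
At the end, for the whole second after the job is handed in: The cooler's cover is open to within 15 mm of its full 140 mm travel and at rest (value of joint cover above 0.125 m and velocity of joint cover between -0.01 and 0.01 m/s); the robot touches nothing.
It also fails if it takes over 54 s, if anything falls off the work surface, if the arm or the gripper's body presses on something with over 40 N, if the wrist force passes 120 N, or if a joint passes its speed limit or range.

## Working session

There is one attempt and no reset: what is moved stays moved. The work goes in short steps, Python scripts to look and compute and a shell command to move; the robot and the scene stay as the last step left them, time stands still between calls to the robot, and variables do not carry over. Pictures are saved under pics/ and viewed, and the job is handed in when it is done.

```bash
mkdir -p pics; cat > h.py <<'E'
from workcell import bot
import cv2,numpy as np
def snap(n,tag):
    c=bot.camera(n); cv2.imwrite(f'pics/{tag}.png',c['color'][:,:,::-1]); 
    import pickle; pickle.dump(c,open(f'{n}.pkl','wb')); return c
def ray(n,u,v,z):
    import pickle; c=pickle.load(open(f'{n}.pkl','rb'))
    K=np.array([[c['fx'],0,c['cx']],[0,c['fy'],c['cy']],[0,0,1]]);
    p=cv2.undistortPoints(np.array([[[u,v]]],float),K,np.array(c['dist_coeffs']))[0,0]
    R=cv2.Rodrigues(np.array(c['rvec'],float))[0]; o=-R.T@np.array(c['tvec']).ravel(); d=R.T@np.array([p[0],p[1],1])
    return o+d*(z-o[2])/d[2]
def crop(tag,x0,y0,x1,y1,s,out):
    im=cv2.imread(f'pics/{tag}.png')[y0:y1,x0:x1]; cv2.imwrite(f'pics/{out}.png',cv2.resize(im,None,fx=s,fy=s,interpolation=cv2.INTER_CUBIC))
E
python3 - <<'E'
from h import *
snap('top','t0');snap('scene','s0');print(bot.get_obs())
E
```

```text
{'clock': 0.1, 'joint_pos': array([1.15400672e+00, 2.41341827e-01, 3.84593940e-03, 1.33519318e+00,
       1.77148192e-05, 1.57082960e+00]), 'joint_vel': array([ 7.06609456e-04, -1.47546322e-03,  1.03735697e-03,  8.76388156e-05,
        6.96495318e-04, -4.14376524e-04]), 'tau': array([ 1.27885100e-04, -3.73138583e+01,  2.53009862e+01,  1.08595353e-02,
        5.11927124e-05,  1.45708793e-05]), 'eef_pos': array([0.20217807, 0.45667819, 0.23049492]), 'tool_rot': array([ 0.69245868, -0.14644912,  0.14616   , -0.69115185]), 'ft_force': array([-0.5255016 , -0.20878695, -0.10700204]), 'ft_torque': array([-0.01844296,  0.04904859, -0.00818194]), 'grip_width': 0.08539908094329333}
```

View pics/t0.png

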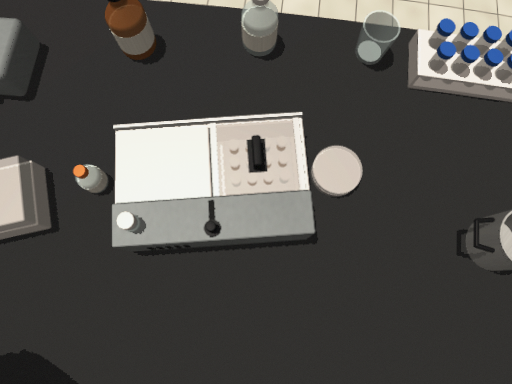

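View pics/s0.png

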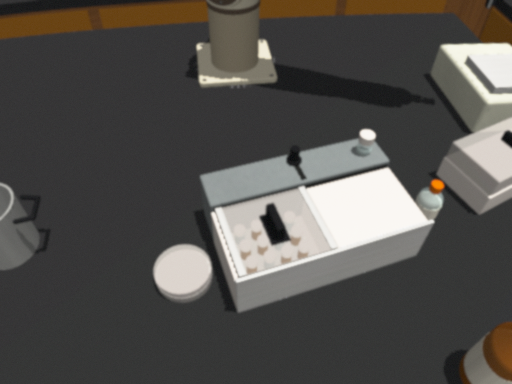

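```bash
python3 - <<'E'
from h import *
crop('t0',100,100,330,260,3.4,'t0c');crop('s0',190,120,440,310,3.2,'s0c')
E
```

```text
(no output)
```

View pics/t0c.png

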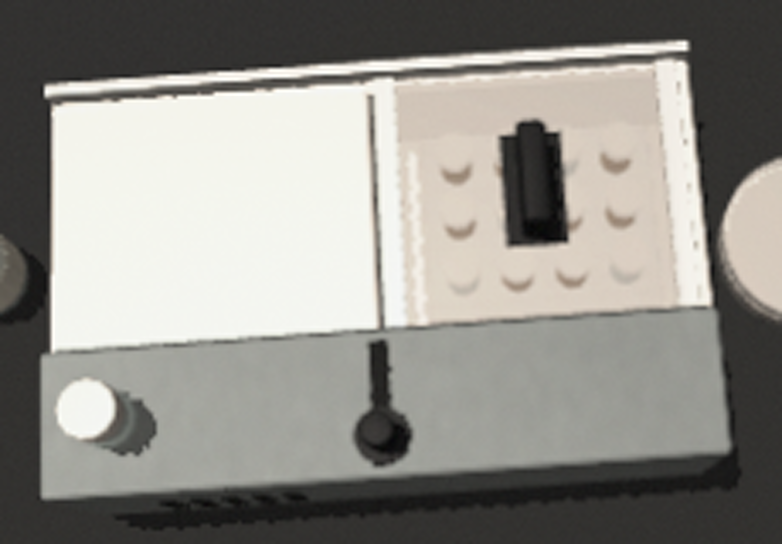

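View pics/s0c.png

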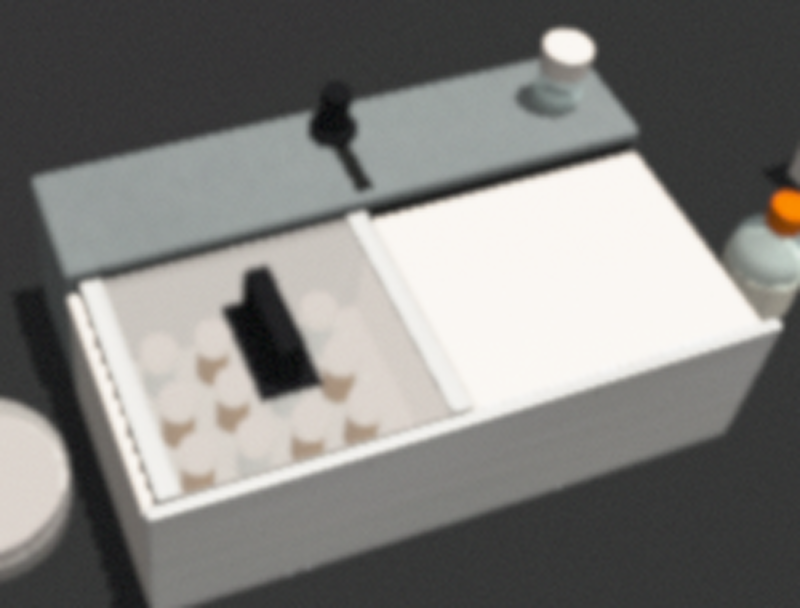

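```bash
python3 - <<'E'
from h import *
crop('t0',235,125,285,185,10,'t0h');crop('s0',255,190,305,250,10,'s0h')
P=[ray('top',100+u/3.4,100+v/3.4,.1) for u,v in [(42,353),(718,308),(732,453),(42,498)]]
print(np.round(P,4)); d=P[0]-P[1]; print(np.degrees(np.arctan2(-d[0],d[1])),np.linalg.norm(d), np.linalg.norm(P[3]-P[2]))
print('knob top z.13',ray('top',100+376/3.4,100+428/3.4,.13),ray('scene',190+337/3.2,120+92/3.2,.13))
print('collar',ray('top',100+381/3.4,100+435/3.4,.105), 'slot far end',ray('top',100+378/3.4,100+341/3.4,.1))
E
cd pics; python3 -c "
import cv2,numpy as np
for n in('t0h','s0h'):
  i=cv2.imread(n+'.png'); cv2.imwrite(n+'b.png',np.clip(i.astype(float)*2.5,0,255).astype('uint8'))"
```

```text
[[ 0.493   0.2174  0.1   ]
 [ 0.5525 -0.095   0.1   ]
 [ 0.4854 -0.1076  0.1   ]
 [ 0.4264  0.2045  0.1   ]]
10.779428963303191 0.3180444058759606 0.3175883382970444
knob top z.13 [0.4739546  0.05250197 0.13      ] [0.47813263 0.05349853 0.13      ]
collar [0.47389471 0.05285513 0.105     ] slot far end [0.51781665 0.06104205 0.1       ]
```

View pics/t0hb.png

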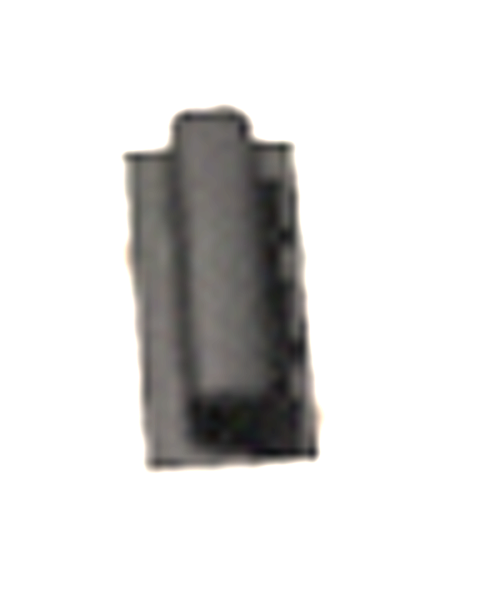

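View pics/s0hb.png

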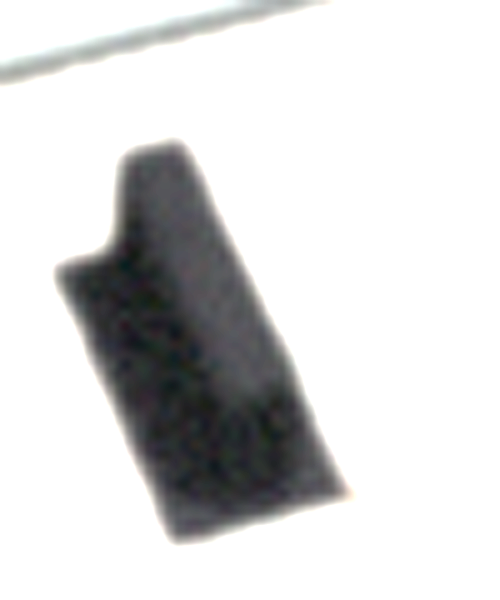

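```bash
python3 - <<'E'
from h import *
for z in (.1,.11,.12,.125,.13,.135,.14): 
    a=ray('top',257.2,150.5,z);b=ray('scene',275.7,217,z); print(z,a[:2],b[:2],a[:2]-b[:2])
o=bot.get_obs()
from scipy.spatial.transform import Rotation as R
r=R.from_quat(o['tool_rot']);print(np.round(r.as_matrix(),3))
for z in (.12,.13):print([ray('top',235+u/10,125+v/10,z)[:2].round(4) for u,v in [(180,118),(245,115),(270,393),(195,395)]])
E
```

```text
0.1 [ 0.60857245 -0.00162588] [0.5902423 0.0031071] [ 0.01833016 -0.00473298]
0.11 [ 0.60533236 -0.00192735] [0.59779208 0.00133231] [ 0.00754027 -0.00325966]
0.12 [ 0.60209226 -0.00222882] [ 6.05341873e-01 -4.42480746e-04] [-0.00324961 -0.00178634]
0.125 [ 0.60047221 -0.00237956] [ 0.60911677 -0.00132988] [-0.00864456 -0.00104968]
0.13 [ 0.59885216 -0.00253029] [ 0.61289166 -0.00221727] [-0.0140395  -0.00031302]
0.135 [ 0.59723212 -0.00268103] [ 0.61666656 -0.00310467] [-0.01943444  0.00042364]
0.14 [ 0.59561207 -0.00283176] [ 0.62044145 -0.00399206] [-0.02482938  0.0011603 ]
[[ 0.914 -0.001  0.405]
 [-0.405 -0.002  0.914]
 [-0.    -1.    -0.002]]
[array([0.624 , 0.0071]), array([ 0.6257, -0.0031]), array([ 0.5805, -0.0123]), array([ 0.5788, -0.0007])]
[array([0.6204, 0.0066]), array([ 0.6221, -0.0034]), array([ 0.5776, -0.0125]), array([ 0.5759, -0.0011])]
```

```bash
python3 -m handwheel '[[2.0,0,-1.0,0,-0.6,0],[4.0,0,-2.0,0,-1.3,0],[6.0,0,-3.0,0,-2.0,0],[8.0,0,-4.0,0,-2.8,0],[10.0,0,-5.0,0,-3.47,0]]' -1
cat > w.py <<'E'
import sys
from h import *
from scipy.spatial.transform import Rotation as R
th=np.radians(10.78);xc=np.array([np.cos(th),np.sin(th),0]);yc=np.array([-np.sin(th),np.cos(th),0]);O=np.array([.4893,.0548,0])
o=bot.get_obs();r=R.from_quat(o['tool_rot']);m=r.as_matrix()
d=o['eef_pos']-O
print('t',round(o['clock'],2),'cooler xyz mm',np.round([1e3*d@xc,1e3*d@yc,1e3*d[2]],1),'F cooler',np.round([o['ft_force']@xc,o['ft_force']@yc,o['ft_force'][2]],1),'grip',o['grip_width'].round(4))
des=np.c_[xc,[0,0,-1],yc]
print('turn units',np.round(np.degrees(R.from_matrix(m.T@des).as_rotvec())/10,2))
if len(sys.argv)>1:
    x,y,z=[float(a)/1e3 for a in sys.argv[1:4]]
    print('shift units',np.round(m.T@(O+x*xc+y*yc+np.array([0,0,z])-o['eef_pos'])/.025,2))
E
python3 w.py 101 -108 200
```

```text
clock: 0.72
eef_pos: [0.3811, 0.2401, 0.2311]
tool_rot: [0.704, 0.068, -0.068, -0.704]
ft_force: [0.1, 0.3, -0.3]
grip_width: 0.0003Traceback (most recent call last):
  File "w.py", line 7, in <module>
    print('t',round(o['clock'],2),'cooler xyz mm',np.round([1e3*d@xc,1e3*d@yc,1e3*d[2]],1),'F cooler',np.round([o['ft_force']@xc,o['ft_force']@yc,o['ft_force'][2]],1),'grip',o['grip_width'].round(4))
                                                                                                                                                                              ^^^^^^^^^^^^^^^^^^^^^
AttributeError: 'float' object has no attribute 'round'
```

```bash
sed -i "s/o\['grip_width'\].round(4)/round(float(o['grip_width']),4)/" w.py; python3 w.py 101 -108 200
```

```text
t 0.72 cooler xyz mm [-71.6 202.3 231.1] F cooler [ 0.1  0.3 -0.3] grip 0.0003
turn units [ 0.    0.03 -0.  ]
shift units [  6.84   1.24 -12.45]
```

```bash
python3 -m handwheel '[[1.2,0,-2.0,0,0,0],[2.4,0,-4.0,0,0,0],[3.6,0.3,-6.0,0,0,0],[4.6,0.6,-8.0,0,0,0],[5.5,0.9,-10.0,0,0,0]]' ; python3 w.py 101 -108 100
```

```text
clock: 1.35
eef_pos: [0.5632, 0.0203, 0.208]
tool_rot: [-0.704, -0.066, 0.067, 0.704]
ft_force: [0.5, 0.9, 0.3]
grip_width: -0.0003
t 1.35 cooler xyz mm [ 66.1 -47.7 208. ] F cooler [0.7 0.8 0.3] grip -0.0003
turn units [-0.  0. -0.]
shift units [ 1.4   4.32 -2.41]
```

```bash
python3 -m handwheel '[[0.7,0,-1.2,0,0,0],[1.4,0.3,-2.4,0,0,0],[1.4,1.5,-2.4,0,0,0],[1.4,2.6,-2.4,0,0,0],[1.4,2.6,-2.4,0,0,0]]' ; python3 w.py 101 -108 100; python3 -c "
from h import *
snap('scene','s1');crop('s1',170,60,420,310,2.4,'s1c')"
```

```text
clock: 1.98
eef_pos: [0.6056, -0.0304, 0.1406]
tool_rot: [-0.704, -0.064, 0.069, 0.704]
ft_force: [0.2, 0.9, -0.7]
grip_width: 0.0003
t 1.98 cooler xyz mm [  98.3 -105.5  140.6] F cooler [ 0.3  0.8 -0.7] grip 0.0003
turn units [-0.01  0.   -0.04]
shift units [ 0.12  1.62 -0.1 ]
```

View pics/s1c.png

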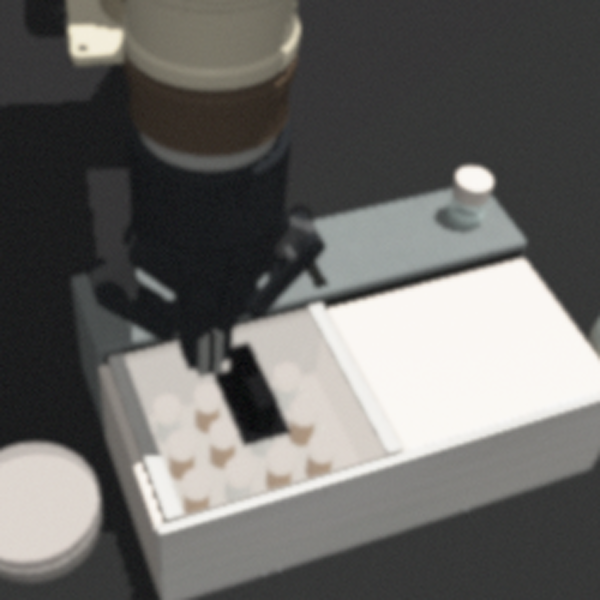

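Closed fingers sit just to the −y side of the grip (grip about at crop (240,390), tips at (215,365)). Lowering.

```bash
python3 -m handwheel '[[0.1,0.5,-0.2,0,0,0],[0.1,1.0,-0.2,0,0,0],[0.1,1.5,-0.2,0,0,0],[0.1,1.6,-0.2,0,0,0],[0.1,1.6,-0.2,0,0,0]]' ; python3 w.py 101 -100 100
```

```text
clock: 2.65
eef_pos: [0.6113, -0.0348, 0.1036]
tool_rot: [-0.704, -0.067, 0.067, 0.704]
ft_force: [0.1, 0.3, -0.3]
grip_width: -0.0
t 2.65 cooler xyz mm [ 103.1 -110.8  103.6] F cooler [ 0.1  0.2 -0.3] grip -0.0
turn units [-0.  0. -0.]
shift units [-0.08  0.14  0.43]
```

```bash
python3 -m handwheel '[[0,0.15,0.2,0,0,0],[0,0.15,0.35,0,0,0],[0,0.15,0.5,0,0,0],[0,0.15,0.65,0,0,0],[0,0.15,0.8,0,0,0]]' ; python3 w.py 101 -100 100
```

```text
clock: 3.28
eef_pos: [0.6078, -0.0155, 0.1003]
tool_rot: [0.704, 0.067, -0.066, -0.704]
ft_force: [0.5, -3.0, 0.2]
grip_width: -0.0
t 3.27 cooler xyz mm [103.3 -91.2 100.3] F cooler [-0.1 -3.   0.2] grip -0.0
turn units [0.01 0.   0.  ]
shift units [-0.09  0.01 -0.35]
```

```bash
python3 -m handwheel '[[0,0,0.08,0,0,0],[0,0,0.16,0,0,0],[0,0,0.24,0,0,0],[0,0,0.32,0,0,0],[0,0,0.4,0,0,0]]' ; python3 w.py 101 -100 100
```

```text
clock: 3.9
eef_pos: [0.6059, -0.0053, 0.1002]
tool_rot: [0.704, 0.067, -0.067, -0.704]
ft_force: [0.4, -1.6, 0.9]
grip_width: -0.0002
t 3.9 cooler xyz mm [103.3 -80.9 100.2] F cooler [ 0.1 -1.6  0.9] grip -0.0002
turn units [0. 0. 0.]
shift units [-0.09  0.01 -0.76]
```

```bash
python3 -m handwheel '[[0,0,0.1,0,0,0],[0,0,0.2,0,0,0],[0,0,0.3,0,0,0],[0,0,0.4,0,0,0],[0,0,0.5,0,0,0]]' ; python3 w.py 101 -100 100;python3 -c "
from h import *
snap('scene','s2');crop('s2',170,60,420,310,2.4,'s2c')"
```

```text
clock: 4.53
eef_pos: [0.6034, 0.0071, 0.1001]
tool_rot: [-0.704, -0.067, 0.067, 0.704]
ft_force: [-0.3, -1.8, 2.1]
grip_width: 0.0001
t 4.53 cooler xyz mm [103.2 -68.2 100.1] F cooler [-0.6 -1.7  2.1] grip 0.0001
turn units [-0.  0.  0.]
shift units [-0.09  0.   -1.27]
```

View pics/s2c.png

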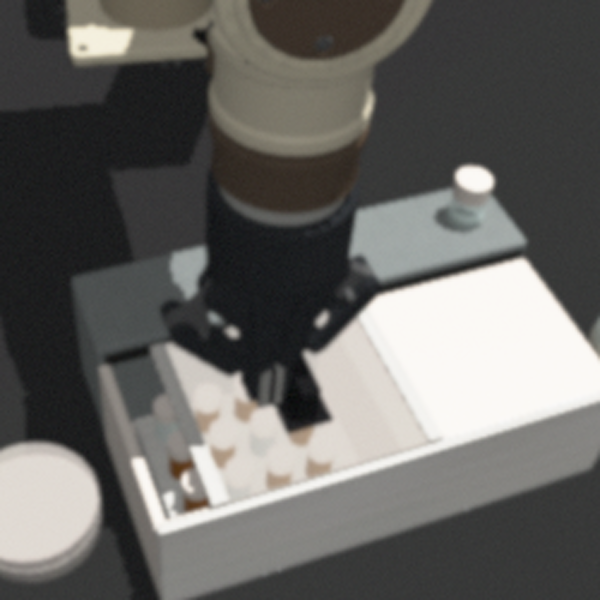

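The cover is free: a gap is opening on the shut end (crop (150,420)). I'll keep pushing.

```bash
python3 -m handwheel '[[0,0,0.4,0,0,0],[0,0,0.8,0,0,0],[0,0,1.2,0,0,0],[0,0,1.6,0,0,0],[0,0,2.0,0,0,0]]' ; python3 w.py 101 48 100; python3 -m handwheel '[[0,0,0.4,0,0,0],[0,0,0.8,0,0,0],[0,0,1.2,0,0,0],[0,0,1.5,0,0,0],[0,0,1.8,0,0,0]]' ; python3 w.py 101 48 100
```

```text
clock: 5.2
eef_pos: [0.5937, 0.0568, 0.1]
tool_rot: [0.704, 0.067, -0.067, -0.704]
ft_force: [-0.1, -2.5, 2.3]
grip_width: 0.0002
t 5.2 cooler xyz mm [102.9 -17.6 100. ] F cooler [-0.6 -2.4  2.3] grip 0.0002
turn units [-0.    0.01 -0.  ]
shift units [-0.07  0.    2.62]
clock: 5.82
eef_pos: [0.5853, 0.1006, 0.0999]
tool_rot: [0.704, 0.066, -0.067, -0.704]
ft_force: [-2.0, -2.8, 1.7]
grip_width: -0.0001
t 5.83 cooler xyz mm [102.8  27.1  99.9] F cooler [-2.4 -2.4  1.7] grip -0.0001
turn units [ 0.  0. -0.]
shift units [-0.07 -0.    0.84]
```

Now slowly to the stop.

```bash
python3 -m handwheel '[[0,0,0.12,0,0,0],[0,0,0.24,0,0,0],[0,0,0.36,0,0,0],[0,0,0.48,0,0,0],[0,0,0.6,0,0,0]]' ; python3 w.py 101 48 100
```

```text
clock: 6.45
eef_pos: [0.5826, 0.115, 0.0999]
tool_rot: [0.704, 0.066, -0.067, -0.704]
ft_force: [-2.4, -3.2, 0.0]
grip_width: -0.0
t 6.45 cooler xyz mm [102.9  41.7  99.9] F cooler [-3.  -2.6  0. ] grip -0.0
turn units [ 0.  0. -0.]
shift units [-0.08 -0.01  0.25]
```

```bash
python3 -m handwheel '[[0,0,0.05,0,0,0],[0,0,0.1,0,0,0],[0,0,0.15,0,0,0],[0,0,0.2,0,0,0],[0,0,0.2,0,0,0]]' ; python3 w.py 101 48 100
```

```text
clock: 7.08
eef_pos: [0.5825, 0.1151, 0.1]
tool_rot: [0.707, 0.066, -0.065, -0.701]
ft_force: [1.1, -13.9, 1.3]
grip_width: 0.0005
t 7.08 cooler xyz mm [102.8  41.8 100. ] F cooler [ -1.5 -13.9   1.3] grip 0.0005
turn units [ 0.05 -0.02 -0.  ]
shift units [-0.07 -0.    0.25]
```

Firm stop reached. I'll back off, rise, and check.

```bash
python3 -m handwheel '[[0,0,-0.3,0,0,0],[0,0,-0.6,0,0,0],[0,0,-0.9,0,0,0],[0,0,-1.0,0,0,0],[0,0,-1.0,0,0,0]]' >/dev/null; python3 w.py; python3 -m handwheel '[[0,-1.5,-1.0,0,0,0],[0,-3.0,-1.0,0,0,0],[0,-4.5,-2.0,0,0,0],[0,-4.5,-4.0,0,0,0],[0,-4.5,-6.0,0,0,0]]';python3 -m handwheel '[[0,0,-2.0,0,0,0],[0,0,-4.0,0,0,0],[0,0,-4.0,0,0,0],[0,0,-4.0,0,0,0],[0,0,-4.0,0,0,0]]';python3 w.py; python3 -c "
from h import *
snap('scene','s3');snap('top','t3');crop('s3',170,60,450,310,2.4,'s3c');crop('t3',100,100,330,260,3.4,'t3c')"
```

```text
t 7.7 cooler xyz mm [103.2  21.6 100.1] F cooler [0.2 0.4 0.1] grip 0.0003
turn units [-0.  0.  0.]
clock: 8.32
eef_pos: [0.6154, -0.0524, 0.2137]
tool_rot: [0.704, 0.068, -0.067, -0.704]
ft_force: [0.6, 1.0, -0.9]
grip_width: 0.0
clock: 8.95
eef_pos: [0.6335, -0.1487, 0.2127]
tool_rot: [-0.704, -0.067, 0.067, 0.704]
ft_force: [0.5, 0.9, -1.2]
grip_width: -0.0004
t 8.95 cooler xyz mm [ 103.5 -226.9  212.7] F cooler [ 0.6  0.8 -1.2] grip -0.0004
turn units [-0.    0.02 -0.  ]
```

View pics/s3c.png

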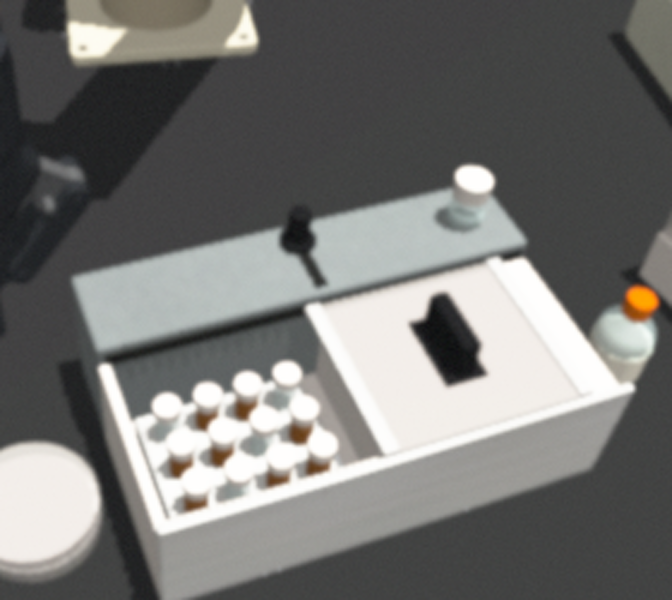

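View pics/t3c.png

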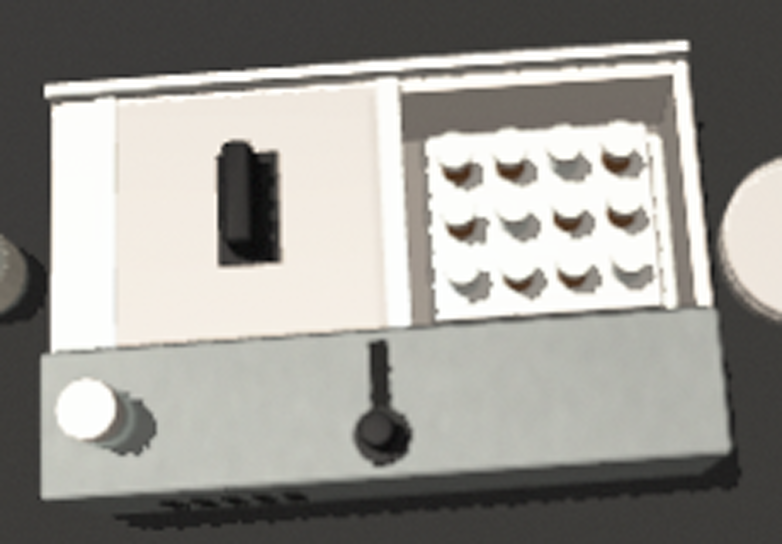

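Both pictures show the cover fully open. All the vials are exposed. The grip moved from about (535,180) to (238,195) in the top crop, which is about 140 mm. The jar and knob have not moved.

```bash
python3 -c "
from workcell import bot
print(bot.job_done())"
```

```text
the job is handed in; nothing more can be done
None
```

The cover is fully open and the job is handed in. The catch was already at its free end, so I pushed the grip along +y with the shut fingers and left the knob alone.

- **Stop reached:** The cover slid at about 2 to 3 N until it hit a firm stop, with the wrist force reaching about 14 N. I then backed the fingers off and moved them clear, above and beside the cooler.
- **Final pictures:** The grip had moved about 140 mm by pixel scale. All 12 vials were exposed, and the jar and knob were where they started.
- **Margin check:** From first contact (about −92 mm) to the stop (+42 mm), the fingers travelled roughly 134 mm. That is less exact than the picture, because the contact point is uncertain by several mm. Both figures are above the required 125 mm.
- **Hand-in state:** The clock read about 9 s. The force was about 1 N, the same small offset I saw in free air, so the robot was touching nothing.

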